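Seat a thermostat cover on its locating pins and hold it down

ROBOT

A 6-joint arm with a two-finger parallel gripper is mounted at the origin on the work surface. World frame = base frame: x ahead of the robot, y to its left, z up, the work surface at z = 0. Lengths are in mm, angles in rad, forces in N, time in s.
With the tool pointing down it reaches from about 350 to 875 mm from the base axis. Payload 4.2 kg.
Tool frame: the origin (TCP) lies midway between the tips of the shut fingers; the grasp point (between the pads) lies 19 mm behind it (arm.grip_point_offset is the distance from the TCP to the grasp point, in mm); z points along the fingers, x is the direction in which the jaws open and shut, and the axes are right-handed (so a half turn about z gives the same grasp; the last joint's range is limited). The gripper opens to 85 mm and grips with 20 to 120 N. Pads are 22 mm wide; open, the fingers measure 114 mm over their backs; the gripper's body (76 mm by 85 mm) begins 54 mm behind the grasp point. The pads swing forward as they close: fully open they stand 13 mm farther back than shut.
Start: joints at [-1.025, 0.385, 0.008, 0, -1.194, -0.259], TCP at [176.819, -599.445, 231.312] pointing down, gripper open.
Joint ranges: [-3.14, 3.14], [-1.21, 2.06], [-1.07, 1.41], [-3.16, 2.05], [-2.99, -0.16], [-3.1, 3.1]. Speed limits (rad/s): [2.79, 2.79, 3.14, 3.14, 3.14, 3.14].

INTERFACE

Orientations are given as a unit quaternion [x, y, z, w].
In Python, from bench import arm gives the robot as it stands.
- The arm moves only by the tool move_arm, never from a script. Its argument "targets" is a list of rows, each a list of 7 numbers: the shift along the tool's x, y, z in cm, then the turn, a rotation vector about the tool's x, y, z in degrees, then the closure in counts, from 0 (fully open) to 255 (shut). In form: [[x, y, z, wx, wy, wz, grip], ...]. A call has 1 to 20 rows; each row is the pose to reach, as a shift and turn from the pose commanded when the call began, along the tool's axes at that moment; what a row does not reach only later rows make up. A row lasts 1/8 s, in which the tool goes at most 62.5 mm and 10.7 degrees, less where a joint would pass 70% of its speed; a pose out of reach is approached as far as the arm can. A call with a gripper value outside its range is refused whole. The fingers move at their own pace and stop on an object; the grip force is fixed at half the most. Time passes only in rows, so rows that repeat a pose let the fingers close. It gives the time, the measured TCP pose, the force and the opening at its end, in the units of the state.
- arm.read_state(): the state, without advancing time (a new reading comes with each control period).
- arm.get_image(name): name is "scene" or "top" or "wrist"; returns (picture, depth): 400x640x3 uint8, blue, green, red; 400x640 float32, mm along the optical axis (not along the pixel's ray), 0 where there is no reading.
- arm.camera_params(name): a dict with "mtx" (3x3 intrinsics, pixels), "world_to_cam" (4x4, takes a point from world to camera coordinates); the wrist camera has in their place "mount" (4x4, takes a point from camera to tool coordinates, whose origin is the TCP and whose axes are the tool frame's). Camera axes: x right, y down, z forward; pixel columns grow to the right and rows downward; lengths in mm; the calibration is good to about 2 mm. A picture is of the moment at which its call begins: read the wrist's pose just before it. camera_params takes no time and is no camera call.
- arm.job_done(): hands the job in, once; it reports no verdict.
Trained networks look in the newest picture that a camera, given by its name, has taken for a name from the list of things; names that differ only in an ending like _2 or _b are one class to them, and where a whole thing is asked for, a point or a joint stands for the part that bears it (a point fixed in the world has none). Each returns a list of dicts, best first, with "score" (0 to 1); they miss things now and then, are a little off and sometimes report something else, mostly with a low value. They report only what shows in the picture. A call takes as long as a camera call. They do not tell look-alikes from the thing itself.
- arm.search_frame(thing, camera): "bbox" ([left, top, right, bottom] in pixels, round what is visible of it).
- arm.tip_of(thing, camera): "uv" ([column, row] in pixels: a listed point, or the origin of a listed thing).
The state is a dict: "clock": time; "joints": joint angles; "joint_vel": joint speeds; "joint_efforts": joint torques, N m; "position": TCP position; "ee_rot": TCP orientation; "contact_force": force on the tool from outside, world axes, zero at the start; "wrist_torque": the same for the moment, N m; "gripper_width": finger opening in mm.
Only numpy, scipy, OpenCV 4.12 (cv2) and the standard library are available. Lean on these libraries where they do the work, as an engineer would, in place of code of your own. Each camera call takes 0.05 s, during which the arm holds its last target.

TASK

Take the thermostat cover out of the parts tray and fit it on top of the coolant housing clamped in the drill vice, with its outlet pipe above the housing's small hose stub: the two locating pins are hidden under the flange as it goes on, so slide it about until it drops onto both of them. Then press it down against the thermostat's spring until the two flanges meet, and finish while the gripper still holds the cover pressed fully home, ready for its bolts to be started. Do not knock about the other loose things on the bench and in the tray.

Things in the scene. Friction and masses are not known exactly. Their poses are not given: they have to be found in the camera images.
- cover: Loose bare-aluminium thermostat cover, about 0.32 kg, lying flat in the tray, right way up. Origin: centre of the flange's flat underside, z up. Flange 72 mm (x) x 108 mm (y) x 13 mm thick, with 3 mm high bolt bosses at its four corners. From its middle an outlet pipe, 29 mm in diameter, runs level along +y (axis at z = 31 mm) out to y = 85 mm; a small brass sensor points along -y.
- cover_grip (a point): Where to hold the cover: centre of the solid body in the middle of its flange, 30 mm above the underside, over the cover's origin. The body has flat parallel sides 30 mm apart across the cover's x, is 46 mm long along y, and reaches from the flange up to z = 49 mm; its sides are free from 6 mm above the flange upwards.
- hole_a (a point): Mouth of the cover's blind hole on the outlet-pipe side, in the plane of the underside, at x = 0, y = +43 mm in the cover's frame. It belongs on pin_a.
- hole_b (a point): Mouth of the cover's other blind hole, in the plane of the underside, at x = +11 mm, y = -43 mm in the cover's frame. It belongs on pin_b. The holes are not symmetrical, so that the cover fits one way round only.
- housing: Bare-aluminium coolant housing, clamped fast in a grey drill vice. Origin: centre of its level top face, 90 mm above the bench; z up. Flange 72 mm (x) x 108 mm (y). The vice's spindle lies along -x, below 65 mm above the bench; a hose stub 20 mm in diameter leaves the housing along +y, 37 mm below the face, out to y = 86 mm. With the cover home, origins and axes of cover and housing coincide.
- thermostat (a joint): The sprung thermostat in the middle of the housing's face: steel disc 50 mm in diameter, its flat top 4.5 mm above the face at 0, level with it at 0.0045 m (pushed down). It starts to give at 4.5 N, then 1.8 N more per mm: 12.5 N with the cover fully home. Let go, the cover rises again. The small brass bridge on it goes up into the hollow cover and touches nothing.
- pin_a (a point): Foot of the steel locating pin on the hose-stub side, in the plane of the housing's top face, at x = 0, y = +43 mm in the housing's frame. The pin stands 8 mm above the face, 8 mm in diameter, tapering over its last 2.5 mm to 4.4 mm.
- pin_b (a point): Foot of the other locating pin, of the same size, at x = +11 mm, y = -43 mm in the housing's frame.
- tray: Fixed shallow steel parts tray, 200 mm (x) x 240 mm (y), 18 mm high, walls and floor 3 mm. Origin: centre of its underside.
- bolt1: Loose flanged bolt lying in the tray, 13 mm head, 39 mm long. Origin: on the tray floor under the outer end of its head. Leave alone.
- bolt2: Second loose bolt in the tray, the same. Leave alone.
- old_thermostat: Loose worn brass thermostat in the tray, 48 mm in diameter, 19 mm high. Origin: centre of its underside. Leave alone.
- spray_can: Loose standing spray can, 66 mm in diameter, 200 mm high, left on the bench. Origin: centre of its underside. Leave alone.
- spanner: Loose steel spanner lying flat, 170 mm long, pointing away from the robot, between vice and tray on the robot's side. Origin: its middle, on the bench. Leave alone.
- tape_roll: Loose roll of tape lying flat, 100 mm in diameter, 25 mm high, on the right. Origin: centre of its underside. Leave alone.
- carton: Loose empty parts carton, 75 x 75 x 65 mm, on the right. Origin: centre of its underside. Leave alone.
- scraper: Loose gasket scraper lying flat, 200 mm long, 65 mm wide blade, on the left. Origin: its middle, on the bench. Leave alone.
Not all that is in view belongs to the job. What is shaped like the cover but pink is not meant.

How it is judged:
By the outcome, as a careful person would: the job done as asked, in the order asked, and still so for the second after the job is handed in, while the arm keeps its last pose, push and grip.
It also fails if it takes over 42 s, if anything falls off the work surface, if the arm or the gripper's body presses on something with over 40 N, if the wrist force passes 120 N, or if a joint passes its speed limit or range.

## Working session

There is one attempt and no reset: what is moved stays moved. The work goes in short steps, Python scripts to look and compute and a tool call to move; the robot and the scene stay as the last step left them, time stands still between calls to the robot, and variables do not carry over. Pictures are saved under pics/ and viewed, and the job is handed in when it is done.

Besides the shell and the picture viewer there is one more tool, called as a command line: name --pt "numbers of a row" for each row, then --argument value for the rest. move_arm: Moves the arm, as the interface text tells. Its arguments: {"type":"object","properties":{"targets":{"type":"array","items":{"type":"array","items":{"type":"number"}}}},"required":["targets"]}

```bash
ls; mkdir -p pics; cat > h.py <<'E'
import numpy as np, cv2
from scipy.spatial.transform import Rotation as R
from bench import arm
def snap(name):
    s=arm.read_state(); im,d=arm.get_image(name); return s,im,d
def c2w(name,s=None):
    p=arm.camera_params(name)
    if name!='wrist': return np.linalg.inv(np.array(p['world_to_cam']))
    T=np.eye(4); T[:3,:3]=R.from_quat(s['ee_rot']).as_matrix(); T[:3,3]=s['position']
    return T@np.array(p['mount'])
def up(name,uv,z,s=None):
    K=np.array(arm.camera_params(name)['mtx']); 
    p=np.linalg.inv(K)@[uv[0],uv[1],1]*z
    return (c2w(name,s)@np.r_[p,1])[:3]
def plane(name,uv,h,s=None):
    T=c2w(name,s);K=np.array(arm.camera_params(name)['mtx'])
    r=T[:3,:3]@np.linalg.inv(K)@[uv[0],uv[1],1]; o=T[:3,3]
    return o+r*(h-o[2])/r[2]
def cloud(name,d,s=None):
    K=np.array(arm.camera_params(name)['mtx']);T=c2w(name,s)
    v,u=np.mgrid[:d.shape[0],:d.shape[1]]
    p=np.stack([(u-K[0,2])/K[0,0]*d,(v-K[1,2])/K[1,1]*d,d],-1)
    w=p@T[:3,:3].T+T[:3,3]; w[d<=0]=np.nan; return w
E
python3 - <<'E'
from h import *
for n in('top','scene'):
    s,im,d=snap(n); cv2.imwrite(f'pics/{n}0.png',im); np.save(f'{n}0.npy',d)
    for t in('cover','housing','hole_a','pin_a','pin_b','cover_grip'):
        r=arm.tip_of(t,n); print(n,t,[(np.round(x['uv'],1).tolist(),round(x['score'],2)) for x in r[:3]])
print(arm.read_state())
E
```

```text
pics
top cover [([214.8, 258.6], 0.85), ([252.8, 195.8], 0.67)]
top housing [([382.9, 169.9], 0.66)]
top hole_a [([265.7, 194.0], 0.92), ([235.6, 259.1], 0.8), ([239.5, 200.3], 0.73)]
top pin_a [([366.6, 168.0], 0.57)]
top pin_b [([366.6, 168.0], 0.57)]
top cover_grip [([251.3, 193.6], 0.8), ([217.2, 258.7], 0.71), ([321.4, 145.5], 0.6)]
scene cover [([433.8, 267.9], 0.9), ([352.9, 276.8], 0.77), ([260.7, 243.4], 0.74)]
scene housing [([257.1, 171.1], 0.72), ([353.6, 275.0], 0.25)]
scene hole_a [([263.4, 257.5], 0.95), ([443.3, 274.7], 0.92), ([421.6, 254.4], 0.68)]
scene pin_a [([262.8, 179.1], 0.81), ([248.0, 167.1], 0.8)]
scene pin_b [([262.8, 179.1], 0.81), ([248.0, 167.1], 0.8)]
scene cover_grip [([354.2, 272.5], 0.8), ([257.3, 242.3], 0.72), ([432.8, 260.0], 0.56)]
{'clock': 0.7, 'joints': array([-1.02538983e+00,  3.84630429e-01,  7.90481073e-03,  4.05113269e-06,
       -1.19400222e+00, -2.58636170e-01]), 'joint_vel': array([-0.00101028, -0.00101193,  0.00108194,  0.00046299,  0.00128661,
       -0.00121997]), 'joint_efforts': array([-9.87862404e-04, -3.91950095e+01,  1.88582861e+01,  4.18981478e+00,
       -2.49362192e-04, -6.39719275e-06]), 'position': array([ 176.82232853, -599.44108122,  231.35660034]), 'ee_rot': array([ 5.98808252e-01,  8.00892425e-01, -1.45552177e-05,  3.10519405e-05]), 'contact_force': array([-0.21567042, -0.11280204,  0.10590137]), 'wrist_torque': array([ 0.01909536,  0.06486322, -0.00412915]), 'gripper_width': 85.24653829047406}
```

View pics/top0.png

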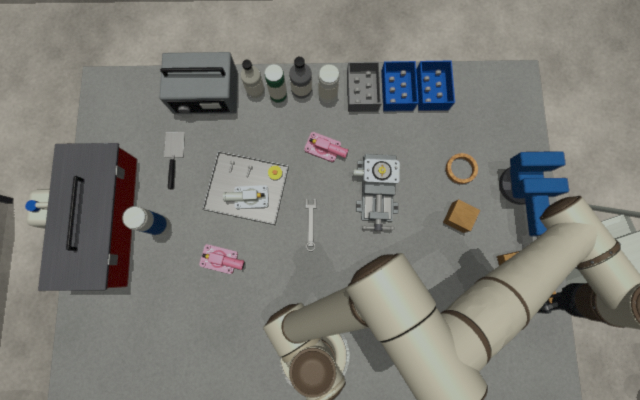

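View pics/scene0.png

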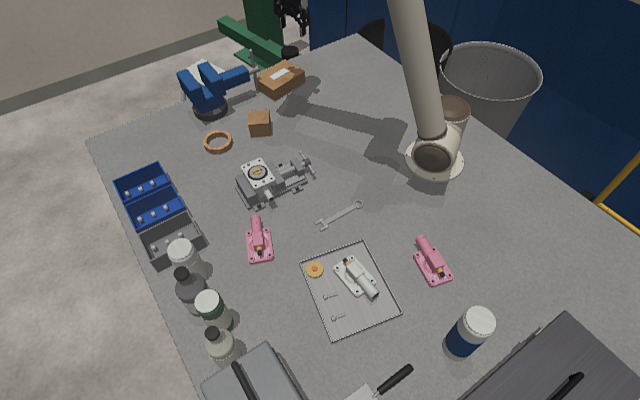

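```bash
python3 - <<'E'
import cv2,numpy as np
im=cv2.imread('pics/top0.png');a=cv2.resize(im[145:230,195:300],None,fx=4,fy=4,interpolation=2)
b=cv2.resize(im[145:230,340:415],None,fx=4,fy=4,interpolation=2)
cv2.imwrite('pics/c1.png',np.hstack([a,b]))
im=cv2.imread('pics/scene0.png');a=cv2.resize(im[240:340,295:405],None,fx=4,fy=4,interpolation=2)
b=cv2.resize(im[140:240,230:320],None,fx=4,fy=4,interpolation=2)
cv2.imwrite('pics/c2.png',np.hstack([a,b]))
from h import *
for n in('top','scene'):
    T=c2w(n);print(n,T[:3,3].round(0),T[:3,2].round(2),arm.camera_params(n)['mtx'][0][0])
print(arm.camera_params('wrist'))
d=np.load('top0.npy');w=cloud('top',d)
for u,v in((245,196),(230,197),(262,198),(382,170),(382,160),(367,166),(326,147)): print(u,v,w[v,u].round(0))
E
```

```text
top [ 238.  -15. 1311.] [ 0.19  0.   -0.98] 406.9923849108637
scene [820. 541. 977.] [-0.33 -0.5  -0.8 ] 384.1985126072035
{'mtx': array([[312.07677021,   0.        , 319.57238973],
       [  0.        , 312.07677021, 202.3759826 ],
       [  0.        ,   0.        ,   1.        ]]), 'mount': array([[ 9.99999634e-01, -8.45695480e-04,  1.29872068e-04,
        -1.81172624e-01],
       [ 7.70887835e-04,  9.56395829e-01,  2.92072634e-01,
        -7.49290807e+01],
       [-3.71213611e-04, -2.92072427e-01,  9.56396131e-01,
        -1.41614834e+02],
       [ 0.00000000e+00,  0.00000000e+00,  0.00000000e+00,
         1.00000000e+00]])}
245 196 [484. 210.  48.]
230 197 [481. 257.  51.]
262 198 [482. 160.  20.]
382 170 [ 549. -218.  102.]
382 160 [ 583. -221.   91.]
367 166 [ 565. -174.   89.]
326 147 [640. -49.  53.]
```

View pics/c1.png

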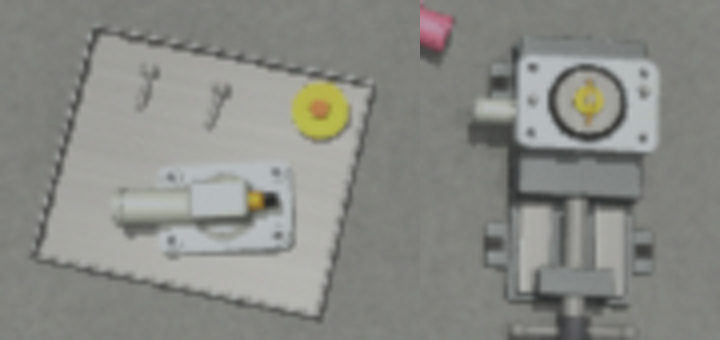

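View pics/c2.png

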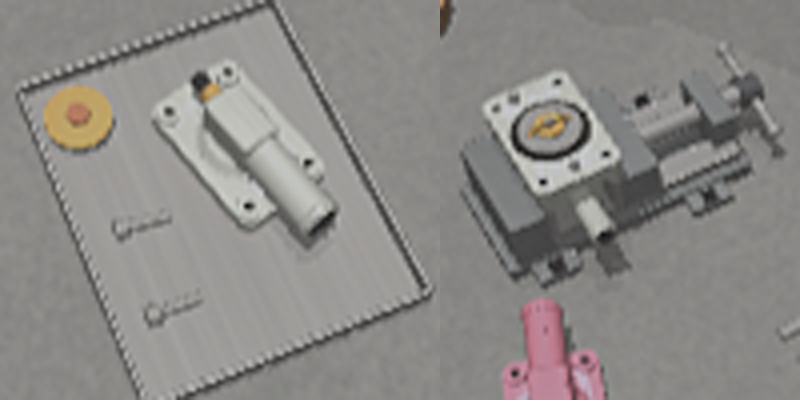

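The top view shows three cover-shaped things: bare aluminium in the tray at (245,196), and pink ones at (326,147) and (221,259). The aluminium one in the tray fits, and the enlarged crop confirms it, with its pipe end towards world +y. The housing face is at (382,170) and its stub points left, which is also world +y. Next I look at the housing with the wrist camera.

move_arm --pt "22.7 45.8 -1.9 0 0 -73.6 0" --pt "22.7 45.8 -1.9 0 0 -73.6 0" --pt "22.7 45.8 -1.9 0 0 -73.6 0" --pt "22.7 45.8 -1.9 0 0 -73.6 0" --pt "22.7 45.8 -1.9 0 0 -73.6 0" --pt "22.7 45.8 -1.9 0 0 -73.6 0" --pt "22.7 45.8 -1.9 0 0 -73.6 0" --pt "22.7 45.8 -1.9 0 0 -73.6 0" --pt "22.7 45.8 -1.9 0 0 -73.6 0" --pt "22.7 45.8 -1.9 0 0 -73.6 0" --pt "22.7 45.8 -1.9 0 0 -73.6 0" --pt "22.7 45.8 -1.9 0 0 -73.6 0"

```text
clock: 2.2
position: [550.9, -253.3, 250.5]
ee_rot: [0.001, 1.0, -0.0, 0.0]
contact_force: [-0.1, 0.4, 0.5]
gripper_width: 85.1
```

```bash
python3 - <<'E'
from h import *
s,im,d=snap('wrist'); cv2.imwrite('pics/w1.png',im); np.save('w1.npy',d)
import pickle; pickle.dump(s,open('w1.pkl','wb'))
print(s['clock'],s['position'],s['ee_rot'],s['contact_force'])
for t in('housing','pin_a','thermostat'):
    r=arm.tip_of(t,'wrist'); print(t,[(np.round(x['uv'],1).tolist(),round(x['score'],2),plane('wrist',x['uv'],90,s).round(1)) for x in r[:4]])
E
```

```text
2.2 [ 550.8948595  -253.32636282  250.53008432] [ 7.23689302e-04  9.99999737e-01 -3.21401740e-05  3.04871839e-05] [-0.07872426  0.38516642  0.5306832 ]
housing [([317.8, 216.8], 0.73, array([ 552.4, -220.2,   90. ])), ([310.0, 178.3], 0.34, array([ 560. , -260.6,   90. ])), ([418.6, 336.4], 0.17, array([435.4, -71.9,  90. ]))]
pin_a [([314.4, 255.9], 0.76, array([ 556.2, -175.9,   90. ])), ([312.1, 177.3], 0.74, array([ 557.9, -261.6,   90. ]))]Traceback (most recent call last):
  File "<stdin>", line 6, in <module>
ValueError: it knows: bolt, carton, cover, cover_grip, hole, housing, old_thermostat, pin, scraper, spanner, spray_can, tape_roll, tray
```

View pics/w1.png

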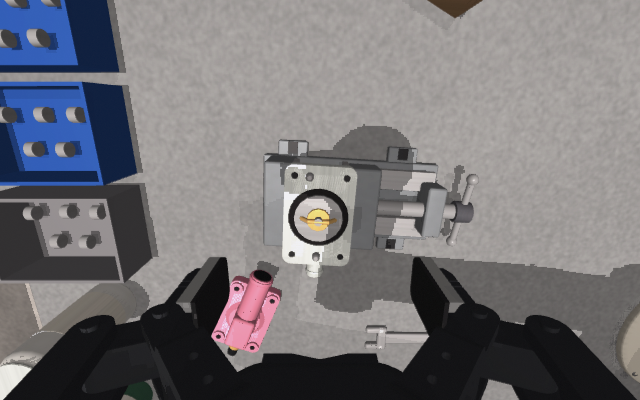

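The housing is centred at about (318,216), with pin_b at (310,178), pin_a at (316,256) and the stub at (314,270). I'll refine these in an enlarged crop.

```bash
python3 - <<'E'
import cv2
im=cv2.imread('pics/w1.png');cv2.imwrite('pics/w1c.png',cv2.resize(im[155:285,270:370],None,fx=6,fy=6,interpolation=cv2.INTER_CUBIC)[:, :][0:780:1][:600])
cv2.imwrite('pics/w1d.png',cv2.resize(im[225:285,270:370],None,fx=7,fy=7,interpolation=cv2.INTER_CUBIC))
cv2.imwrite('pics/w1e.png',cv2.resize(im[160:220,270:370],None,fx=7,fy=7,interpolation=cv2.INTER_CUBIC))
from h import *
import pickle
s=pickle.load(open('w1.pkl','rb'));d=np.load('w1.npy');w=cloud('wrist',d,s)
z=w[...,2]
m=(abs(z-90)<3)&(abs(w[...,0]-552)<60)&(abs(w[...,1]+220)<80)
m=m.astype(np.uint8)
n,l,st,c=cv2.connectedComponentsWithStats(m);i=1+st[1:,4].argmax();print(st[i],np.median(z[l==i]))
P=w[l==i][:,:2].astype(np.float32);print(cv2.minAreaRect(P))
E
```

```text
[ 282  164   75  102 5084] 89.17858628359215
((552.4179077148438, -219.12777709960938), (108.65699768066406, 72.107421875), 86.27803802490234)
```

View pics/w1d.png

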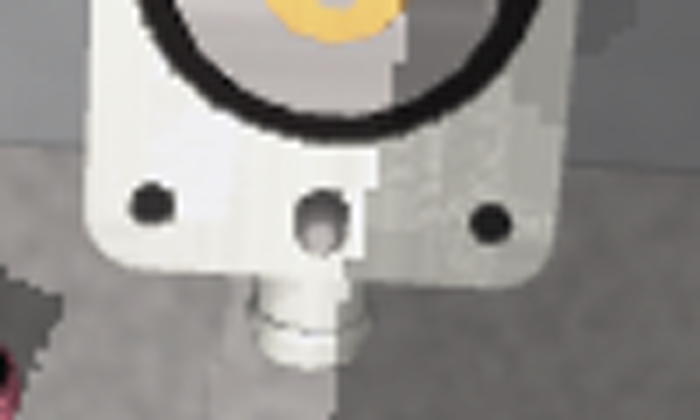

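View pics/w1e.png

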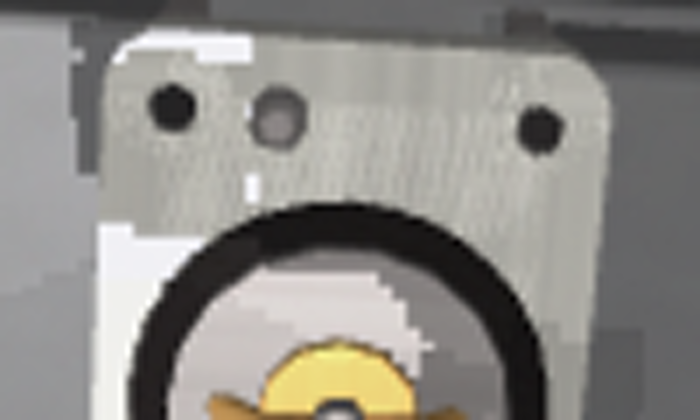

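```bash
python3 - <<'E'
from h import *
import pickle
s=pickle.load(open('w1.pkl','rb'))
a=plane('wrist',(315.2,258.1),98,s);b=plane('wrist',(309.9,177.4),98,s);print(a,b)
v=(a-b)[:2];yaw=np.arctan2(v[1],v[0])-np.arctan2(86,-11);print(np.degrees(yaw),np.hypot(*v),np.hypot(86,11))
c,sn=np.cos(yaw),np.sin(yaw);Rm=np.array([[c,-sn],[sn,c]])
print((a[:2]+b[:2])/2-Rm@[5.5,0])
E
```

```text
[ 555.25723878 -177.36520051   98.        ] [ 559.81348504 -263.29565074   98.        ]
-4.253829712854722 86.05115720985364 86.70063436907483
[ 552.05051315 -219.92246232]
```

move_arm --pt "6.8 42.8 2 0 0 0 0" --pt "6.8 42.8 2 0 0 0 0" --pt "6.8 42.8 2 0 0 0 0" --pt "6.8 42.8 2 0 0 0 0" --pt "6.8 42.8 2 0 0 0 0" --pt "6.8 42.8 2 0 0 0 0" --pt "6.8 42.8 2 0 0 0 0" --pt "6.8 42.8 2 0 0 0 0" --pt "6.8 42.8 2 0 0 0 0" --pt "6.8 42.8 2 0 0 0 0"

```text
clock: 3.6
position: [483.8, 174.5, 230.4]
ee_rot: [0.001, 1.0, -0.0, 0.0]
contact_force: [0.6, -0.4, -0.7]
gripper_width: 85.3
```

```bash
python3 - <<'E'
from h import *
import pickle
s,im,d=snap('wrist'); cv2.imwrite('pics/w2.png',im); np.save('w2.npy',d)
pickle.dump(s,open('w2.pkl','wb'))
print(s['clock'],s['position'],s['ee_rot'])
for t,h in(('cover',3),('cover_grip',33)):
    r=arm.tip_of(t,'wrist'); print(t,[(np.round(x['uv'],1).tolist(),round(x['score'],2),plane('wrist',x['uv'],h,s).round(1)) for x in r[:4]])
w=cloud('wrist',d,s);z=w[...,2]
reg=(abs(w[...,0]-483)<80)&(abs(w[...,1]-200)<120)
print(np.histogram(z[reg],bins=np.arange(-2,64,2)))
for lo,hi in((12,22),(47,55)):
    m=((z>lo)&(z<hi)&reg).astype(np.uint8)
    n,l,st,c=cv2.connectedComponentsWithStats(m);i=1+st[1:,4].argmax();print(st[i],np.median(z[l==i]),cv2.minAreaRect(w[l==i][:,:2].astype(np.float32)))
E
```

```text
3.6 [483.84686557 174.54463057 230.41960236] [ 6.90185162e-04  9.99999761e-01 -2.01501454e-05  1.59379816e-05]
cover [([317.1, 187.6], 0.91, array([486.5, 193.8,   3. ])), ([462.9, 260.4], 0.69, array([295.6, 292.8,   3. ]))]
cover_grip [([473.9, 271.4], 0.7, array([295.5, 292. ,  33. ])), ([314.3, 192.8], 0.65, array([489.4, 192.2,  33. ])), ([303.6, 152.5], 0.46, array([500.7, 147. ,  33. ]))]
(array([3543, 6761, 6433,  143,   75,   69,   85,  331, 2463, 1361,  521,
        202,   16,    7,    2,    5,    7,   21,   38,   70,  129,  227,
        264,  295,  482,  262,  796,   58,    0,    0,    0,    0]), array([-2,  0,  2,  4,  6,  8, 10, 12, 14, 16, 18, 20, 22, 24, 26, 28, 30,
       32, 34, 36, 38, 40, 42, 44, 46, 48, 50, 52, 54, 56, 58, 60, 62]))
[ 281  145   64   90 3467] 15.49717181401985 ((490.6110534667969, 195.8829345703125), (72.05045318603516, 108.37028503417969), 2.125574827194214)
[ 299  179   29   62 1189] 50.66926851246143 ((490.076416015625, 208.14840698242188), (29.755586624145508, 71.03825378417969), 2.1632328033447266)
```

View pics/w2.png

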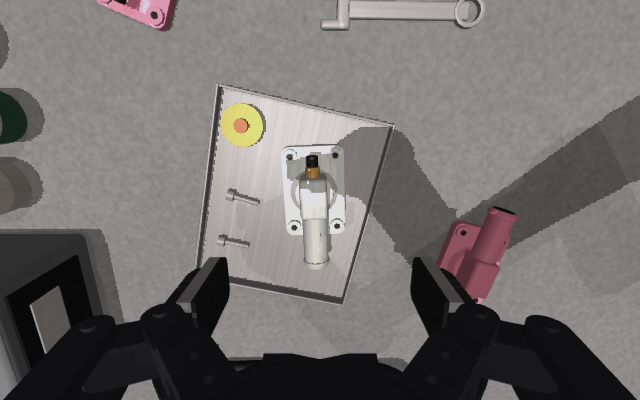

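The bare-aluminium cover in the tray lies at (315,190), pipe towards +y. It measures x 490.4, y 195.9, yaw +2.1°, flange top z≈16 and body top ≈51, all matching the spec. I'll grip with the TCP 22 mm above the underside so the fingertips clear the flange fillet.

move_arm --pt "-0.66 2.14 6 0 0 -2.2 0" --pt "-0.66 2.14 12 0 0 -2.2 0" --pt "-0.66 2.14 16 0 0 -2.2 0" --pt "-0.66 2.14 18 0 0 -2.2 0" --pt "-0.66 2.14 19.5 0 0 -2.2 0" --pt "-0.66 2.14 20.5 0 0 -2.2 0" --pt "-0.66 2.14 20.5 0 0 -2.2 0" --pt "-0.66 2.14 20.5 0 0 -2.2 0"

```text
clock: 4.75
position: [490.8, 197.6, 26.1]
ee_rot: [-0.02, 1.0, 0.001, 0.001]
contact_force: [-0.3, -0.0, 0.4]
gripper_width: 85.1
```

```bash
python3 - <<'E'
from h import *
s,im,d=snap('wrist'); cv2.imwrite('pics/w3.png',im)
print(s['clock'],s['position'],s['ee_rot'],s['contact_force'],s['wrist_torque'])
E
```

```text
4.75 [490.82633677 197.55821504  26.13577628] [-1.95154592e-02  9.99809143e-01  5.06318949e-04  7.53855086e-04] [-0.26538402 -0.04836468  0.38107488] [ 0.05347716 -0.00830842 -0.0399209 ]
```

View pics/w3.png

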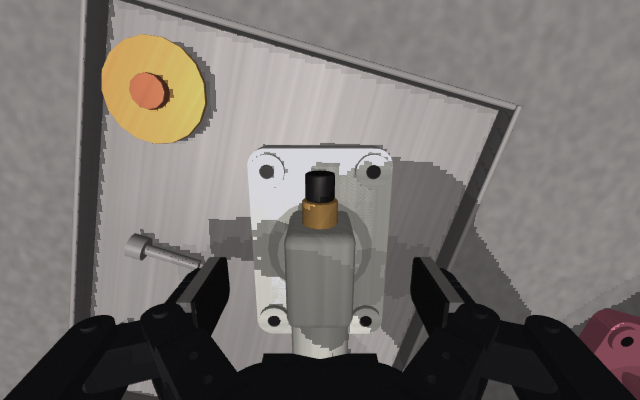

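The body lies centred between the pads (fingers at 225 and 415, body 287–353) and nothing touches. Closing the gripper.

move_arm --pt "0 0 0 0 0 0 255" --pt "0 0 0 0 0 0 255" --pt "0 0 0 0 0 0 255" --pt "0 0 0 0 0 0 255" --pt "0 0 0 0 0 0 255" --pt "0 0 0 0 0 0 255"

```text
clock: 5.55
position: [490.6, 197.5, 25.7]
ee_rot: [-0.02, 1.0, 0.0, 0.0]
contact_force: [-0.4, 0.7, 5.3]
gripper_width: 28.7
```

```bash
python3 - <<'E'
from h import *
s,im,d=snap('wrist'); cv2.imwrite('pics/w4.png',im)
print(s['clock'],s['position'],s['ee_rot'],s['contact_force'],s['wrist_torque'],s['gripper_width'])
E
```

```text
5.55 [490.58181666 197.48452909  25.72377087] [-1.96362764e-02  9.99807080e-01  2.25235277e-04  4.09842227e-04] [-0.38262195  0.68238644  5.2706491 ] [ 0.08346576  0.15258008 -0.07170879] 28.733441059561613
```

View pics/w4.png

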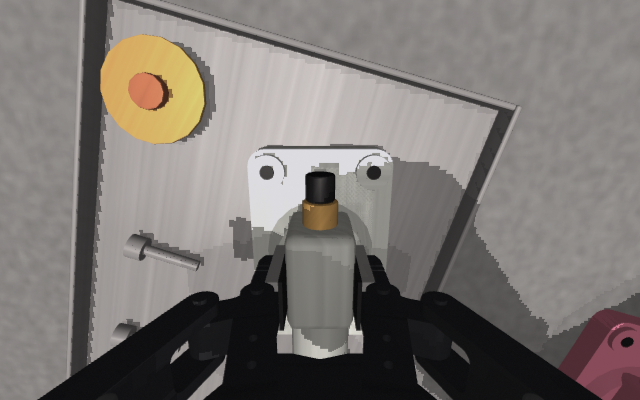

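move_arm --pt "0 0 -1 0 0 0 255" --pt "0 0 -4 0 0 0 255" --pt "0 0 -9 0 0 0 255" --pt "0 0 -14 0 0 0 255" --pt "0 0 -18 0 0 0 255" --pt "-1 -3 -20 0 0 1 255" --pt "-2 -9 -20 0 0 3 255" --pt "-3 -15 -20 0 0 5 255" --pt "-4.5 -21 -20 0 0 6.25 255" --pt "-4.5 -27 -20 0 0 6.25 255" --pt "-4.5 -32 -20 0 0 6.25 255" --pt "-4.5 -36 -20 0 0 6.25 255" --pt "-4.53 -39 -20 0 0 6.25 255" --pt "-4.53 -41 -20 0 0 6.25 255" --pt "-4.53 -41.75 -20 0 0 6.25 255" --pt "-4.53 -41.75 -20 0 0 6.25 255" --pt "-4.53 -41.75 -20 0 0 6.25 255"

```text
clock: 7.72
position: [551.8, -217.3, 225.3]
ee_rot: [0.035, 0.999, 0.0, -0.0]
contact_force: [-0.7, 0.4, -3.1]
gripper_width: 28.9
```

```bash
python3 - <<'E'
from h import *
s,im,d=snap('wrist'); cv2.imwrite('pics/w5.png',im); np.save('w5.npy',d)
import pickle; pickle.dump(s,open('w5.pkl','wb'))
print(s['clock'],s['position'],s['ee_rot'],s['contact_force'],s['wrist_torque'],s['gripper_width'])
s2,im,d=snap('scene'); cv2.imwrite('pics/s5.png',im)
E
```

```text
7.725 [ 551.76892123 -217.28418704  225.32509315] [ 3.45097701e-02  9.99404345e-01  1.62513515e-04 -7.32124276e-05] [-0.68054065  0.35078927 -3.097524  ] [-0.01341445 -0.01073186 -0.04171811] 28.8682305889448
```

View pics/w5.png

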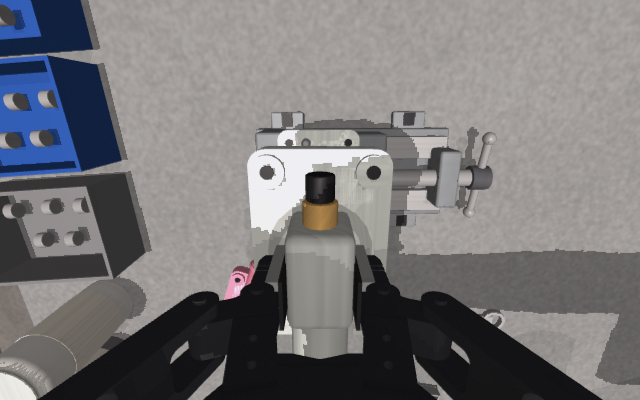

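View pics/s5.png

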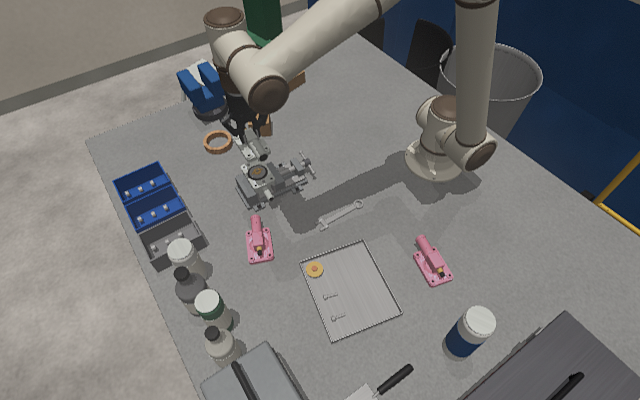

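```bash
python3 - <<'E'
from h import *
import pickle
s=pickle.load(open('w5.pkl','rb'));d=np.load('w5.npy')
T=np.eye(4);M=np.array(arm.camera_params('wrist')['mount'])
K=np.array(arm.camera_params('wrist')['mtx'])
v,u=np.mgrid[:400,:640]
p=np.stack([(u-K[0,2])/K[0,0]*d,(v-K[1,2])/K[1,1]*d,d],-1)@M[:3,:3].T+M[:3,3]
# tool frame: z down
m=(d>0)&(v<235)&(v>120)&(u>235)&(u<405)&(p[...,2]<30)&(p[...,2]>2)
q=p[m];print(np.percentile(q[:,2],[5,25,50,75,95]))
f=m&(abs(p[...,2]-np.median(q[:,2]))<4)
for r in range(152,232,10):
    uu=np.where(f[r])[0]; print(r,uu.min(),uu.max(),p[r,uu.min()].round(1),p[r,uu.max()].round(1))
for c in (270,300,340,370):
    vv=np.where(f[:,c])[0];print(c,vv.min(),p[vv.min(),c].round(1))
for uv in((267,172),(373,172)): print(p[uv[1]-12,uv[0]],p[uv[1],uv[0]])
E
```

```text
[ 6.95088945  9.21298107 10.47084793 11.04897004 11.98377484]
152 254 385 [-31.4 -54.1   9.4] [ 32.2 -53.8  11.2]
162 248 392 [-34.9 -49.   10.9] [ 35.6 -49.1   9.9]
172 248 392 [-35.2 -44.1  10.5] [ 36.  -44.1  10.1]
182 248 391 [-35.7 -38.9  11.3] [ 36.  -39.   10.6]
192 249 390 [-35.5 -33.7  11. ] [ 35.8 -33.7  10.7]
202 250 390 [-35.2 -28.6  10.5] [ 36.1 -28.5  10.5]
212 250 389 [-35.5 -23.3  10.3] [ 36.2 -22.8  11.5]
222 251 388 [-35.4 -17.7  10.5] [ 35.7 -17.8  10.2]
270 148 [-24.1 -55.6  13.1]
300 149 [ -9.2 -55.4  10.6]
340 148 [ 10.4 -55.5  13.9]
370 148 [ 25.2 -55.5  13.6]
[-25.12364247 -50.42972441   8.37079295] [-25.25782842 -44.74114523   7.42688453]
[ 25.91361714 -50.49244635   7.69251201] [ 26.1025004  -44.75294323   7.11799698]
```

move_arm --pt "-0.07 -0.07 4 0 0 0 255" --pt "-0.07 -0.07 7 0 0 0 255" --pt "-0.07 -0.07 9 0 0 0 255" --pt "-0.07 -0.07 9.9 0 0 0 255" --pt "-0.07 -0.07 9.9 0 0 0 255" --pt "-0.07 -0.07 9.9 0 0 0 255"

```text
clock: 8.57
position: [553.3, -219.0, 127.5]
ee_rot: [0.035, 0.999, -0.0, 0.001]
contact_force: [0.1, -0.1, -1.6]
gripper_width: 28.6
```

```bash
cat > st.py <<'E'
from h import *
s=arm.read_state()
y=R.from_quat(s['ee_rot']);t=y.as_matrix()
print(s['clock'],s['position'].round(2),'yaw',np.degrees(np.arctan2(t[1,0],t[0,0])).round(2),'tilt',np.degrees(t[:2,2]).round(2),'F',s['contact_force'].round(2),'T',s['wrist_torque'].round(2),s['gripper_width'].round(2))
E
python3 st.py
```

```text
Traceback (most recent call last):
  File "st.py", line 4, in <module>
    print(s['clock'],s['position'].round(2),'yaw',np.degrees(np.arctan2(t[1,0],t[0,0])).round(2),'tilt',np.degrees(t[:2,2]).round(2),'F',s['contact_force'].round(2),'T',s['wrist_torque'].round(2),s['gripper_width'].round(2))
                                                                                                                                                                                                    ^^^^^^^^^^^^^^^^^^^^^^^^
AttributeError: 'float' object has no attribute 'round'
```

move_arm --pt "0 0 0.2 0 0 0 255" --pt "0 0 0.2 0 0 0 255" --pt "0 0 0.2 0 0 0 255"

```text
clock: 8.95
position: [552.5, -219.0, 124.5]
ee_rot: [0.035, 0.999, -0.0, 0.0]
contact_force: [0.3, -0.3, -2.1]
gripper_width: 28.9
```

```bash
sed -i "s/s\['gripper_width'\].round(2)/round(s['gripper_width'],2)/" st.py; python3 st.py
```

```text
8.95 [ 552.47 -219.    124.54] yaw 175.98 tilt [ 0.02 -0.  ] F [ 0.27 -0.27 -2.14] T [ 0.02 -0.02  0.  ] 28.92
```

move_arm --pt "0 0.08 0.15 0 0 0 255" --pt "0 0.08 0.3 0 0 0 255" --pt "0 0.08 0.4 0 0 0 255" --pt "0 0.08 0.4 0 0 0 255"

```text
clock: 9.45
position: [552.4, -218.1, 120.1]
ee_rot: [0.035, 0.999, 0.0, -0.0]
contact_force: [0.3, 0.1, -2.7]
gripper_width: 28.9
```

```bash
python3 st.py
```

```text
9.45 [ 552.39 -218.14  120.12] yaw 175.98 tilt [-0.02  0.  ] F [ 0.33  0.15 -2.69] T [-0.01 -0.    0.01] 28.87
```

move_arm --pt "0 0 0.1 0 0 0 255" --pt "0 0 0.2 0 0 0 255" --pt "0 0 0.2 0 0 0 255"

```text
clock: 9.82
position: [552.4, -218.2, 118.2]
ee_rot: [0.035, 0.999, 0.0, -0.0]
contact_force: [0.1, 0.2, -3.1]
gripper_width: 29.0
```

```bash
python3 st.py
```

```text
9.825 [ 552.4  -218.16  118.19] yaw 175.98 tilt [-0.01  0.  ] F [ 0.11  0.25 -3.11] T [-0.05 -0.01 -0.02] 29.02
```

move_arm --pt "0 0 0.1 0 0 0 255" --pt "0 0 0.2 0 0 0 255" --pt "0 0 0.2 0 0 0 255"

```text
clock: 10.2
position: [552.6, -218.2, 117.0]
ee_rot: [0.035, 0.999, -0.0, 0.0]
contact_force: [-1.5, 0.3, 1.3]
gripper_width: 29.1
```

```bash
python3 st.py
```

```text
10.2 [ 552.57 -218.2   116.95] yaw 176.0 tilt [ 0.02 -0.02] F [-1.47  0.28  1.27] T [ 0.23  0.44 -0.05] 29.1
```

Contact starts at TCP z 117, so the underside is at about 94.3. That is below the pin tops (98), and the roughly 4.4 N step matches the thermostat's preload. The pins appear to be in the holes. I'll ease the sideways push a little and press on in steps.

move_arm --pt "0.03 0 0.1 0 0 0 255" --pt "0.03 0 0.2 0 0 0 255" --pt "0.03 0 0.2 0 0 0 255"

```text
clock: 10.58
position: [552.6, -218.2, 115.0]
ee_rot: [0.035, 0.999, -0.0, 0.001]
contact_force: [-1.7, -0.0, 5.4]
gripper_width: 29.1
```

```bash
python3 st.py
```

```text
10.575 [ 552.56 -218.21  114.99] yaw 176.0 tilt [ 0.06 -0.02] F [-1.72 -0.    5.36] T [ 0.53  0.52 -0.06] 29.07
```

The forces follow the spring, but the moment about x is growing. I'll check whether the cover has tipped in the grip.

```bash
python3 - <<'E'
from h import *
s,im,d=snap('wrist'); cv2.imwrite('pics/w6.png',im); np.save('w6.npy',d)
s2,i2,d2=snap('scene'); cv2.imwrite('pics/s6.png',cv2.resize(i2[100:220,200:340],None,fx=5,fy=5,interpolation=2))
M=np.array(arm.camera_params('wrist')['mount']);K=np.array(arm.camera_params('wrist')['mtx'])
v,u=np.mgrid[:400,:640]
def tp(d): return np.stack([(u-K[0,2])/K[0,0]*d,(v-K[1,2])/K[1,1]*d,d],-1)@M[:3,:3].T+M[:3,3]
for n in('w5.npy','w6.npy'):
    dd=np.load(n);p=tp(dd)
    m=(dd>0)&(v<225)&(v>150)&(((u>252)&(u<285))|((u>358)&(u<386)))&(abs(p[...,2]-10.5)<6)
    A=np.c_[p[m][:,:2],np.ones(m.sum())];c=np.linalg.lstsq(A,p[m][:,2],rcond=None)[0]
    print(n,m.sum(),'slope deg',np.degrees(c[:2]),c[2])
E
```

```text
w5.npy 4348 slope deg [-0.1487855  4.7102183] 12.442414259802678
w6.npy 4346 slope deg [-0.16659433  4.53421038] 12.3369219800847
```

View pics/w6.png

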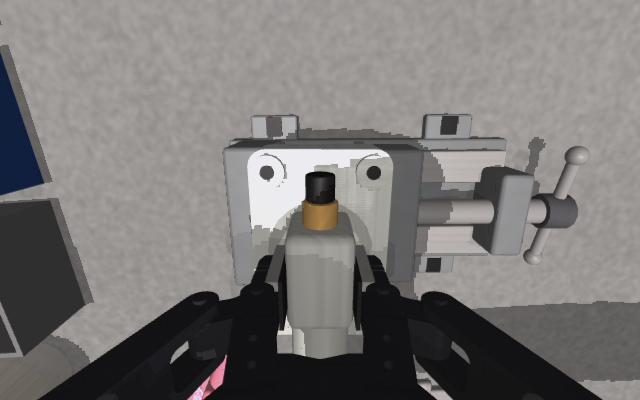

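View pics/s6.png

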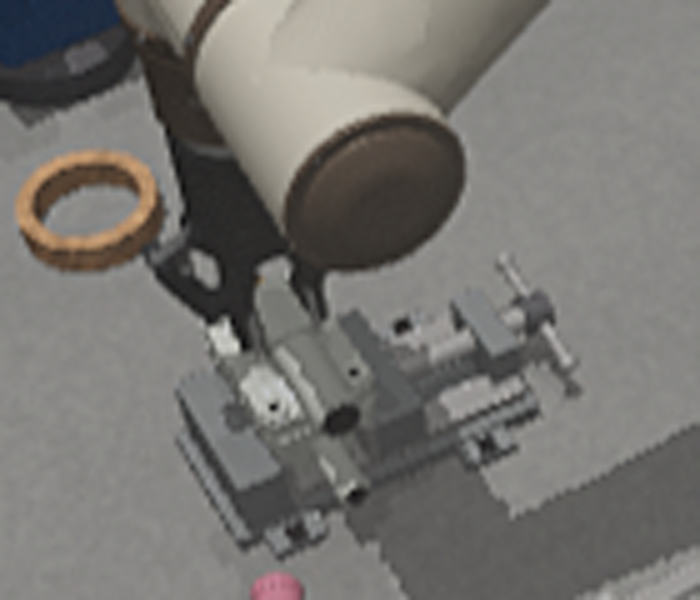

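The cover hasn't tilted in the grip (slope change under 0.2°), and it sits over the housing with the pipe above the stub. Pressing on.

move_arm --pt "0 0 0.1 0 0 0 255" --pt "0 0 0.2 0 0 0 255" --pt "0 0 0.25 0 0 0 255" --pt "0 0 0.25 0 0 0 255"

```text
clock: 11.18
position: [552.6, -218.2, 113.2]
ee_rot: [0.035, 0.999, -0.0, 0.001]
contact_force: [-2.3, 1.8, 8.3]
gripper_width: 28.8
```

```bash
python3 st.py
```

```text
11.175 [ 552.57 -218.23  113.17] yaw 176.01 tilt [ 0.06 -0.03] F [-2.3   1.79  8.32] T [ 0.67  0.88 -0.04] 28.84
```

move_arm --pt "0.05 0.03 0.08 0 0 0 255" --pt "0.05 0.03 0.15 0 0 0 255" --pt "0.05 0.03 0.2 0 0 0 255" --pt "0.05 0.03 0.2 0 0 0 255"

```text
clock: 11.68
position: [552.6, -218.2, 112.8]
ee_rot: [0.035, 0.999, -0.001, 0.001]
contact_force: [-4.1, 2.1, 14.1]
gripper_width: 28.7
```

```bash
python3 st.py
```

```text
11.675 [ 552.58 -218.22  112.76] yaw 176.04 tilt [ 0.14 -0.09] F [-4.11  2.11 14.13] T [ 0.85  1.33 -0.04] 28.66
```

move_arm --pt "0.05 0.03 0.05 0 0 0 255" --pt "0.05 0.03 0.1 0 0 0 255" --pt "0.05 0.03 0.1 0 0 0 255" --pt "0.05 0.03 0.1 0 0 0 255"

```text
clock: 12.18
position: [552.6, -218.2, 112.7]
ee_rot: [0.034, 0.999, -0.001, 0.002]
contact_force: [-4.0, 2.4, 17.9]
gripper_width: 28.5
```

```bash
python3 st.py; python3 - <<'E'
from h import *
s,im,d=snap('wrist'); cv2.imwrite('pics/w7.png',im)
w=cloud('wrist',d,s)
M=np.array(arm.camera_params('wrist')['mount']);K=np.array(arm.camera_params('wrist')['mtx'])
v,u=np.mgrid[:400,:640]
p=np.stack([(u-K[0,2])/K[0,0]*d,(v-K[1,2])/K[1,1]*d,d],-1)@M[:3,:3].T+M[:3,3]
m=(d>0)&(v<225)&(v>150)&(((u>252)&(u<285))|((u>358)&(u<386)))&(abs(p[...,2]-10.5)<6)
A=np.c_[p[m][:,:2],np.ones(m.sum())];c=np.linalg.lstsq(A,p[m][:,2],rcond=None)[0]
print('slope',np.degrees(c[:2]),c[2],'flange z world',np.median(w[...,2][m]))
for n in('scene','top'):
    s2,i2,d2=snap(n); cv2.imwrite(f'pics/{n}7.png',i2)
    ww=cloud(n,d2);zz=ww[...,2]
    # flange-top height vs housing
    r=(abs(ww[...,0]-552)<36)&(abs(ww[...,1]+219)<54)&(zz>80)&(zz<115)
    print(n,np.histogram(zz[r],bins=np.arange(80,116,2))[0])
i=cv2.imread('pics/scene7.png');cv2.imwrite('pics/s7.png',cv2.resize(i[140:220,220:320],None,fx=7,fy=7,interpolation=2))
E
python3 st.py
```

```text
12.175 [ 552.56 -218.23  112.75] yaw 176.06 tilt [ 0.21 -0.14] F [-3.97  2.43 17.92] T [ 0.81  1.55 -0.09] 28.48
slope [-0.28804608  4.49503838] 12.334523015230037 flange z world 102.74172678488998
scene [ 2  3  3  2  2  3  2  0  3  8 44 60 62 25  6  2  2]
top [ 2  0  1  2  0  2  3  0  5 26 65 74 56 33  4  3  0]
12.325 [ 552.53 -218.23  112.73] yaw 176.06 tilt [ 0.21 -0.14] F [-4.22  1.93 17.19] T [ 0.76  1.55 -0.06] 29.4
```

View pics/s7.png

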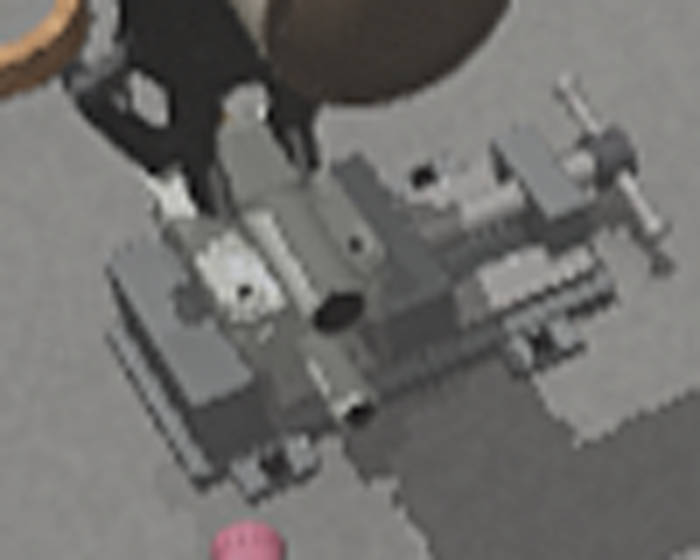

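View pics/w7.png

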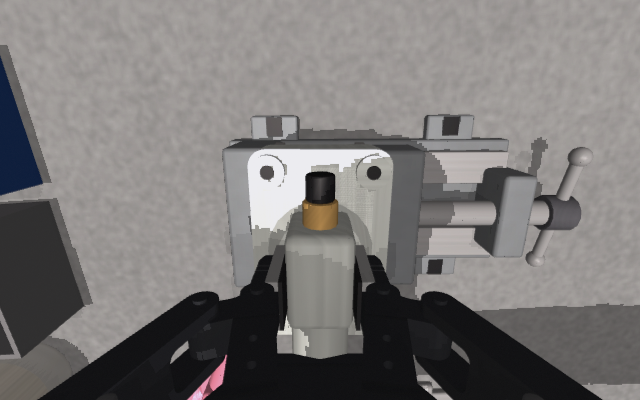

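View pics/scene7.png

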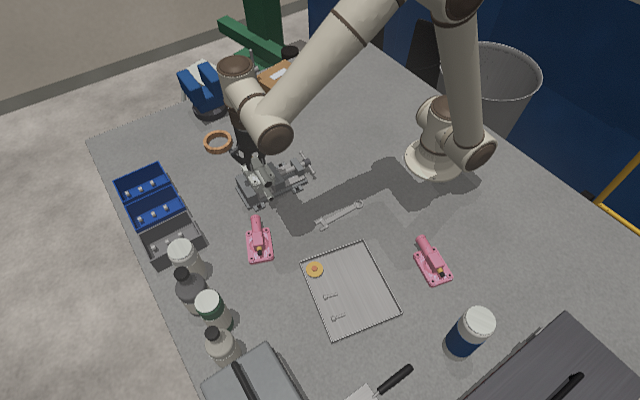

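The flange top is at 102.7 (103 expected), and z has hit a hard stop while force rises, so the cover is home. I'll trim the tool's slight tilt under load, add a little press, and check that it holds.

move_arm --pt "0.03 0 0.05 -0.2 0.3 0 255" --pt "0.03 0 0.05 -0.2 0.3 0 255" --pt "0.03 0 0.05 -0.2 0.3 0 255" --pt "0.03 0 0.05 -0.2 0.3 0 255" --pt "0.03 0 0.05 -0.2 0.3 0 255" --pt "0.03 0 0.05 -0.2 0.3 0 255"

```text
clock: 13.08
position: [552.6, -218.2, 112.7]
ee_rot: [0.034, 0.999, 0.001, -0.0]
contact_force: [-5.2, 3.5, 19.0]
gripper_width: 29.0
```

```bash
python3 st.py; python3 - <<'E'
from h import *
s,im,d=snap('wrist'); w=cloud('wrist',d,s)
v,u=np.mgrid[:400,:640]
for a,b in((252,285),(358,386)):
  m=(d>0)&(v<225)&(v>150)&(u>a)&(u<b)&(abs(w[...,2]-103)<6)
  print(np.median(w[m],0).round(2))
E
python3 st.py
```

```text
13.075 [ 552.59 -218.19  112.7 ] yaw 176.06 tilt [-0.    0.07] F [-5.18  3.55 19.04] T [ 0.82  1.5  -0.04] 29.04
[ 575.23 -256.31  102.63]
[ 523.84 -252.87  102.75]
13.125 [ 552.6  -218.17  112.72] yaw 176.06 tilt [0.   0.07] F [-5.29  3.43 18.98] T [ 0.83  1.51 -0.06] 29.04
```

```bash
python3 -c "
from bench import arm
print(arm.job_done())"
```

```text
the job is handed in; nothing more can be done
None
```

The cover is on the housing, pressed fully home and still held by the gripper; I handed the job in at about 13 s of the 42 s.

**What I did:** I took the bare-aluminium cover from the tray, ignoring the two pink look-alikes. I carried it over the housing with its outlet pipe above the hose stub. It went onto both pins at the camera-measured position, so no sliding about was needed, and I then pressed it down against the spring.

**Last checks:**
- **Height:** pressing stopped against something solid, with the cover's underside at about 90.0 mm. The flange top reads 102.7 mm against 103 mm expected.
- **Level:** both sides of the flange agree within about 0.1 mm, and the tool is upright to 0.1°.
- **Force:** the wrist reads 19 N upward, or about 22 N of press with the cover's weight added back. The spring needs 12.5 N. The reading stayed steady.
- **Grip:** the opening is 29 mm and the cover did not slip.
- **Other things on the bench:** the last scene picture shows the other loose things in view where they were.

**What was not perfect:** a sideways force of about 6 N stayed at the wrist and did not ease when I shifted the tool slightly. I put it down to arm flex while pressing against the pins. The pins cannot be seen under the flange, so I judged their seating from height, level and force.

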